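Secure a pine strip in the bandsaw jig

TASK

Secure the pine strip in the saw jig: with a fingertip, push the swinging wooden clamp arm round until it is fully home against its stop peg, lying across the strip; then run the loose brass wing nut down, clockwise, by one fingertip stroke after another on its wings, until it is fully home on its washer. Only push: do not grip or straddle the clamp arm or the wing nut between the fingers. Leave the strip where it lies and the book, glue bottle, screwdriver and off-cut alone.

Things in the scene. Friction and masses are not known exactly. Their poses are not given: they have to be found in the camera images.
- jig: Fixed saw jig, wooden base 18 mm thick, x -130 to 75, y -60 to 135 mm in its frame. Origin on the bench surface directly below the axis of the vertical steel stud (12 mm thick, top 96 mm above the bench) about which clamp arm and wing nut both turn; z up. A low fence (top 36 mm above the bench) lies behind the strip at y 117 to 133 mm.
- guard_top (a point): Centre of the top of the red guard board that stands on the jig's base beside the nut, 96 mm above the bench. In the jig's frame the board spans x -20 to 45 mm and y -56 to -38 mm. The wings clear it by 6 mm, but a finger cannot circle the nut there: stroke round the jig's -x, +y and +x sides.
- peg_top (a point): Top of the steel stop peg (12 mm thick) for the clamp arm, 62 mm above the bench, at x 22.5, y 50 mm in the jig's frame.
- clamp (a joint): Swing of the clamp arm about the stud, rad. 0: fully home against the stop peg, pointing along the jig's +y across the strip. It grows as the arm swings anticlockwise seen from above; at 1.57 it points along the jig's -x. Starts at 0.75 to 1.4. Stays where it is left; about 1.6 N at 75 mm from the stud moves it.
- clamp_mid (a point): Point on the pine clamp arm's top face, on its centre line, 60 mm from the stud axis; x points along the arm to its free end, z up. The arm is 32 mm wide, underside 44 and top 62 mm above the bench, and reaches from 25 mm behind the stud axis to 115 mm ahead of it. It swings level and passes 1 mm over the strip without touching it.
- nut (a joint): Turn of the brass wing nut, rad, growing clockwise seen from above. 14: fully home on its washer, where it stops dead; it starts 0.95 to 1.75 turns short of that. It sinks 2 mm a turn, needs about 1 N at a wing, stays where it is left and turns independently of the arm. At 0 (and every half turn on) its wings lie along the jig's x axis.
- nut_mid (a point): Point on the wing nut's axis at mid height of its wings, 86.5 mm above the bench when home, up to 3.5 mm more before; x runs along the wings, y square to their faces, z up. Two upright round wings, 6 mm thick, 24 mm tall (12 mm above and below this point), reach to 32 mm from the axis; the hub, radius up to 12.5 mm, ends 7 mm below this point.
- strip: Loose pine strip 190 x 40 x 25 mm lying on the jig base against the fence, long side along the jig's x; origin at the centre of its underside, 18 mm above the bench, top 43 mm above the bench. To be left where it is.
- book: Thick catalogue, white pages and yellow cover, 204 x 150 x 46 mm, lying flat; origin at the centre of its underside. Bystander.
- glue: White glue bottle with an orange cap, 60 mm across, 160 mm tall, standing; origin at the centre of its underside. Bystander.
- driver: Screwdriver lying on the bench along its x axis, about 200 mm long. Bystander.
- offcut: Pine off-cut 90 x 45 x 25 mm lying flat; origin at the centre of its underside. Bystander.

How it is judged:
On the way, in this order (a step that is already met when the one before it is completed fails the run):
1. the clamp arm is fully home against its stop peg (within 0.1 rad) (value of joint clamp below 0.1 rad), for 0.2 s.
2. then the wing nut is run down fully home (within 0.35 rad) while the arm stays home (value of joint nut above 13.65 rad and value of joint clamp below 0.1 rad), for 0.2 s.
At the end, for the whole second after the job is handed in: The clamp arm is within 0.1 rad of home, the wing nut within 0.35 rad (a twentieth of a turn) of fully home and at rest, the strip within 10 mm and the bystanders within 30 mm of where they started (all of step 2 and velocity of joint nut below 0.1 rad/s and distance of strip from where it was at the start of the episode below 0.01 m and distance of each of book, glue, driver, offcut from where it was at the start of the episode below 0.03 m); the robot touches nothing.
It fails at once if the wing nut is gripped or straddled (the grasp point lies within 4 mm of the plane of the wings, between the wing tips, lower than 8 mm above their tops) (x of the grasp point in the frame of nut_mid between -0.03 and 0.03 m and y of the grasp point in the frame of nut_mid between -0.004 and 0.004 m and z of the grasp point in the frame of nut_mid below 0.02 m).
It fails at once if the clamp arm is gripped or straddled (the grasp point lies within 8 mm of its centre line, lower than 8 mm above its top) (x of the grasp point in the frame of clamp_mid between -0.055 and 0.055 m and y of the grasp point in the frame of clamp_mid between -0.008 and 0.008 m and z of the grasp point in the frame of clamp_mid below 0.008 m).
It fails at once if the strip is shifted or lifted by more than 10 mm (distance of strip from where it was at the start of the episode above 0.01 m).
It fails at once if the book, glue bottle, screwdriver or off-cut is moved by more than 30 mm (distance of any of book, glue, driver, offcut from where it was at the start of the episode above 0.03 m).
It also fails if it takes over 72 s, if anything falls off the work surface, if the arm or the gripper's body presses on something with over 40 N, if the wrist force passes 120 N, or if a joint passes its speed limit or range.

ROBOT

A 6-joint arm with a two-finger parallel gripper is mounted at the origin on the work surface. World frame = base frame: x ahead of the robot, y to its left, z up, the work surface at z = 0. Lengths are in m, angles in rad, forces in N, time in s.
With the tool pointing down it reaches from about 0.375 to 0.75 m from the base axis. Payload 9 kg.
Tool frame: the origin (TCP) lies on the front face of the gripper's body, between the roots of the fingers; the fingertips stand 73 mm ahead of it and the grasp point (between the pads) lies 54 mm ahead of it; y points along the fingers, z is the direction in which the jaws open and shut, and the axes are right-handed (so a half turn about y gives the same grasp; the last joint's range is limited). The gripper opens to 85 mm and grips with 20 to 120 N. Pads are 22 mm wide; open, the fingers measure 114 mm over their backs; the gripper's body (76 mm by 85 mm) begins 54 mm behind the grasp point. The pads swing forward as they close: fully open they stand 13 mm farther back than shut.
Start: joints at [1.096, 0.104, 0.097, 1.564, 0, 1.353], TCP at [0.152, 0.58, 0.304] pointing down, gripper open.
Joint ranges: [-2.99, 2.99], [-0.84, 1.86], [-1.1, 1.16], [-1.84, 2.11], [-1.51, 1.56], [-3.14, 3.14]. Speed limits (rad/s): [2.22, 2.22, 2.57, 3.14, 3.14, 3.14].

INTERFACE

Orientations are given as a rotation vector (axis times angle).
In Python, from bench import get_obs, get_image, job_done, recognise, place_of gives the robot as it stands. The module is installed in compiled form; this text tells all that it offers.
- The arm moves only by the shell command python3 -m inch 'ROWS' [FORCE]. ROWS is text: rows parted by semicolons, each of 5 numbers parted by spaces: the shift along the tool's x, y, z normalised to -1 to 1, where 1 is 0.5 m, then the turn about the tool's y normalised to -1 to 1, where 1 is 2 rad, then the gripper's target within -1 to 1 (shut at 1, half-way at 0, fully open at -1). In form: dx dy dz turn fingers; .... A call has 1 to 20 rows; each row shifts and turns the commanded pose from where the row before left it, along the tool's axes as they then stand; what a row does not reach is not made up. A row lasts 1/12 s, in which the tool goes at most 41.7 mm and 7.16 degrees, less where a joint would pass 70% of its speed; a pose out of reach is approached as far as the arm can. A call with a number of a shift or a turn outside -1 to 1 is refused whole. A call with a gripper value outside its range is refused whole. The fingers move at their own pace and stop on an object; FORCE is the grip in N (left out, the last holds). Time passes only in rows, so rows that do not move let the fingers close. It gives the time, the measured TCP pose, the force and the opening at its end, in the units of the state.
- get_obs(): the state, without advancing time (a new reading comes with each control period).
- get_image(name): name is "side" or "top" or "wrist"; returns a dict with "pixels" (384x512x3 uint8, blue, green, red), "mtx" (3x3 intrinsics, pixels), "rvec" (rotation vector, rad) and "tvec" (3), from world to camera coordinates, as OpenCV has them; the wrist camera has in their place "tool_from_camera" (4x4, takes a point from camera to tool coordinates, whose origin is the TCP and whose axes are the tool frame's). Camera axes: x right, y down, z forward; pixel columns grow to the right and rows downward; lengths in m; the calibration is good to about 2 mm. A picture is of the moment at which its call begins: read the wrist's pose just before it. There is no depth.
- job_done(): hands the job in, once; it reports no verdict.
Trained networks look in a picture, given as the dict that the camera call returned (one of the last four; its "shot" number tells which), for a name from the list of things; names that differ only in an ending like _2 or _b are one class to them, and where a whole thing is asked for, a point or a joint stands for the part that bears it (a point fixed in the world has none). Each returns a list of dicts, best first, with "score" (0 to 1); they miss things now and then, are a little off and sometimes report something else, mostly with a low value. They report only what shows in the picture. A call takes as long as a camera call.
- recognise(picture, target): "position" ([column, row] in pixels, amid what is visible of it).
- place_of(picture, target): "position" ([column, row] in pixels: a listed point, or the origin of a listed thing).
The state is a dict: "time": time; "qpos": joint angles; "dq": joint speeds; "effort": joint torques, N m; "tool_pos": TCP position; "tcp_rot": TCP orientation; "wrist_force": force on the tool from outside, world axes, zero at the start; "wrist_torque": the same for the moment, N m; "grip_width": finger opening in m.
Only numpy, scipy, OpenCV 4.12 (cv2) and the standard library are available. Lean on these libraries where they do the work, as an engineer would, in place of code of your own. Each camera call takes 0.05 s, during which the arm holds its last target.

## Working session

There is one attempt and no reset: what is moved stays moved. The work goes in short steps, Python scripts to look and compute and a shell command to move; the robot and the scene stay as the last step left them, time stands still between calls to the robot, and variables do not carry over. Pictures are saved under pics/ and viewed, and the job is handed in when it is done.

```bash
mkdir -p pics; ls; python3 - <<'E'
from bench import *
import cv2
o=get_obs()
for k in o: print(k,o[k])
for n in ["side","top"]:
    p=get_image(n); cv2.imwrite(f"pics/{n}0.png",p["pixels"])
    print(n,p["mtx"],p["rvec"],p["tvec"],p["shot"])
    for t in ["jig","guard_top","peg_top","clamp_mid","nut_mid","strip","book","glue","driver","offcut"]:
        print(t,[(q["position"],round(q["score"],2)) for q in place_of(p,t)[:3]])
E
```

```text
pics
time 0.0
qpos [1.09629645e+00 1.04707031e-01 9.64827078e-02 1.56389608e+00
 2.91319199e-05 1.35313537e+00]
dq [ 0.00113353 -0.00119275 -0.00090625  0.00045351  0.00087115  0.00031507]
effort [-1.13154394e-03 -5.56929481e+01  5.03648543e+01  1.68925838e-02
 -5.31374244e-04 -2.58234871e-05]
tool_pos [0.15226808 0.58011845 0.30312513]
tcp_rot [-1.56261348  0.20203    -0.20127962]
wrist_force [ 0.00974856  0.82493178 -0.48355059]
wrist_torque [ 0.04932845 -0.02947332 -0.04632666]
grip_width 0.08527066857650008
side [[473.63804766   0.         256.90593243]
 [  0.         473.63804766 186.57571265]
 [  0.           0.           1.        ]] [ 0.626603   -2.69353222  1.06224939] [0.55542703 0.23683772 0.93936139] 1
jig [([259.9, 238.9], 0.64), ([207.7, 357.5], 0.29)]
guard_top [([260.9, 197.6], 0.6)]
peg_top [([238.2, 235.0], 0.74)]
clamp_mid [([276.4, 243.2], 0.89)]
nut_mid [([256.4, 217.0], 0.69)]
strip [([252.9, 273.7], 0.76)]
book [([209.2, 359.4], 0.85)]
glue [([332.1, 194.1], 0.56), ([257.9, 210.1], 0.43)]
driver [([204.3, 205.7], 0.63), ([236.6, 233.6], 0.21)]
offcut [([285.2, 172.4], 0.76)]
top [[460.38828504   0.         252.20376798]
 [  0.         460.38828504 192.99534863]
 [  0.           0.           1.        ]] [ 2.14125146 -2.1469388   0.13153244] [0.04503946 0.60075761 1.29548691] 2
jig [([236.9, 205.8], 0.96)]
guard_top [([248.7, 197.5], 0.64)]
peg_top [([212.8, 195.0], 0.72)]
clamp_mid [([221.7, 222.3], 0.91), ([302.6, 236.0], 0.44)]
nut_mid [([232.3, 203.8], 0.41)]
strip [([199.3, 212.9], 0.63)]
book [([141.0, 219.2], 0.9)]
glue [([302.5, 237.8], 0.71)]
driver [([248.3, 151.7], 0.87)]
offcut [([310.3, 192.9], 0.65), ([246.4, 151.9], 0.22)]
```

```bash
cat > h.py <<'E'
import numpy as np, cv2
def ray(p,uv):
    R=cv2.Rodrigues(p["rvec"])[0]; t=np.array(p["tvec"]).ravel()
    n=cv2.undistortPoints(np.array([[uv]],float),p["mtx"],None).ravel()
    return -R.T@t, R.T@np.array([n[0],n[1],1.])
def atz(p,uv,z):
    c,d=ray(p,uv); return c+d*(z-c[2])/d[2]
def proj(p,X): return cv2.projectPoints(np.atleast_2d(np.array(X,float)),np.array(p["rvec"]),np.array(p["tvec"]),p["mtx"],None)[0].reshape(-1,2)
E
python3 - <<'E'
from bench import *
from h import *
H=dict(jig=0,guard_top=.096,peg_top=.062,clamp_mid=.062,nut_mid=.089,strip=.018,book=0,glue=0,driver=.015,offcut=0)
for n in ["side","top"]:
    p=get_image(n)
    for t in H:
        for q in place_of(p,t)[:1]: print(n,t,atz(p,q["position"],H[t]).round(4),q["score"])
    im=p["pixels"]
    u=np.array([[150,140],[130,110]])[0 if n=="side" else 1]
    c=im[150:310,180:340] if n=="side" else im[130:290,160:320]
    cv2.imwrite(f"pics/{n}z.png",cv2.resize(c,(600,600),interpolation=cv2.INTER_CUBIC))
E
```

```text
side jig [0.5675 0.0979 0.    ] 0.92
side guard_top [0.5836 0.0517 0.096 ] 0.81
side peg_top [0.5868 0.1439 0.062 ] 0.7
side clamp_mid [0.514  0.1212 0.062 ] 0.74
side nut_mid [0.5729 0.0943 0.089 ] 0.76
side strip [0.5287 0.1973 0.018 ] 0.96
side book [0.5303 0.3789 0.    ] 0.88
side glue [ 0.4712 -0.1017 -0.    ] 0.57
side driver [0.7256 0.0667 0.015 ] 0.85
top jig [0.5694 0.0907 0.    ] 0.57
top guard_top [0.5673 0.0486 0.096 ] 0.91
top peg_top [0.568  0.0903 0.062 ] 0.62
top clamp_mid [0.5258 0.1291 0.062 ] 0.93
top nut_mid [0.5666 0.1004 0.089 ] 0.47
top strip [0.5337 0.1988 0.018 ] 0.85
top book [0.5298 0.3803 0.    ] 0.74
top glue [0.6045 0.1565 0.    ] 0.65
top driver [0.7336 0.0559 0.015 ] 0.7
top offcut [ 0.6023 -0.1284  0.    ] 0.8
```

View pics/side0.png

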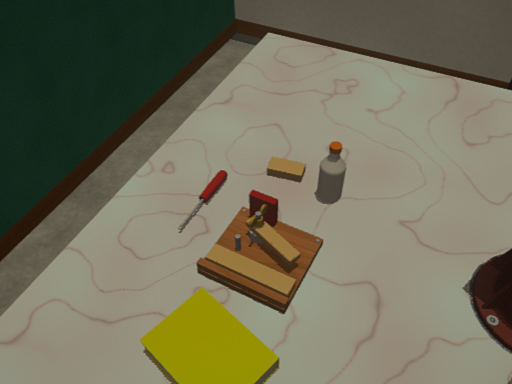

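View pics/top0.png

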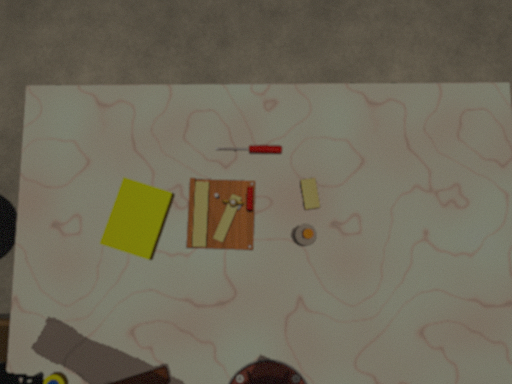

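View pics/topz.png

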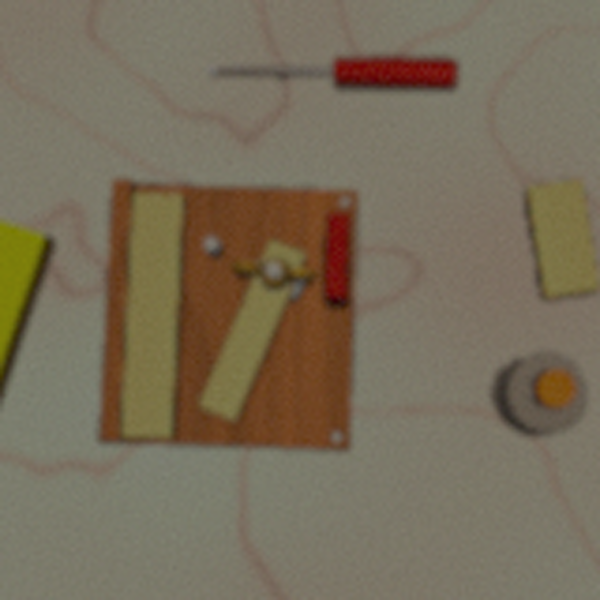

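View pics/sidez.png

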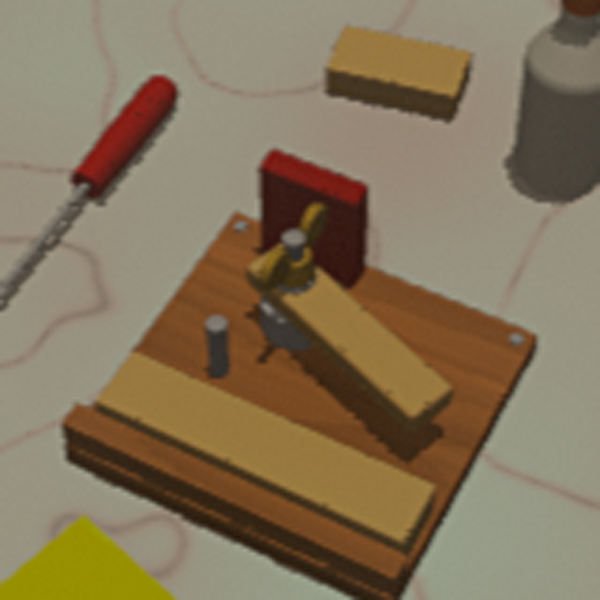

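```bash
python3 - <<'E'
from bench import *
from h import *
from scipy.optimize import least_squares
T=get_image("top"); S=get_image("side")
def z(o,uv): return np.array(o)+np.array(uv)/3.75-0.37
top=[((274,270),(0,0,96)),((212,244),(22.5,50,62)),((357,190),(75,-60,18)),((349,448),(-130,-60,18)),((100,440),(-130,135,18)),((115,181),(75,135,18))]
side=[((217,322),(22.5,50,62)),((293,238),(0,0,96)),((537,340),(-130,-60,18)),((237,212),(75,-60,18))]
def W(q,X):
    c,s=np.cos(q[2]),np.sin(q[2]); X=np.array(X)/1000
    return np.array([q[0]+c*X[0]-s*X[1],q[1]+s*X[0]+c*X[1],X[2]])
def res(q,w=(1,1)):
    r=[]
    for uv,X in top: r+=list(w[0]*(proj(T,W(q,X))[0]-z((160,130),uv)))
    for uv,X in side: r+=list(w[1]*(proj(S,W(q,X))[0]-z((180,150),uv)))
    return np.array(r)
for w in [(1,1),(1,0),(0,1)]:
    s=least_squares(res,[.567,.095,0],args=(w,),x_scale=[.01,.01,.1]); print(s.x)
    if w==(1,1): print(s.fun.reshape(-1,2).round(1))
    q=s.x
    # clamp: end corners (202,408),(237,420) top and side mid
    e=atz(T,z((160,130),(219.5,414)),.062)
    d=e[:2]-q[:2]; print("clamp end",e,np.hypot(*d),"angle",np.arctan2(d[1],d[0])-q[2]-np.pi/2)
    a=atz(T,z((160,130),(238,268)),.090);b=atz(T,z((160,130),(310,276)),.09)
    print("wing",a,b,"worldang",np.degrees(np.arctan2(*(a-b)[[1,0]])),np.linalg.norm(a-b),"jig ang",np.arctan2(*(a-b)[[1,0]])-q[2])
E
```

```text
[ 0.5688015   0.09784166 -0.04559534]
[[-0.3  0.2]
 [-0.2 -0. ]
 [ 0.5  0.4]
 [-0.4  1.1]
 [-0.9  0.3]
 [-0.5  0.1]
 [-0.7 -0.1]
 [-0.1 -0.3]
 [ 0.5 -1.3]
 [-0.5 -0.9]]
clamp end [0.46441038 0.13945652 0.062     ] 0.1123801711446826 angle 1.2370550361640822
wing [0.5716501  0.12411034 0.09      ] [0.56547594 0.07045356 0.09      ] worldang 83.43597809687479 0.05401083078388862 jig ang 1.5018278688595437
[ 0.57009392  0.09709557 -0.03747707]
clamp end [0.46441038 0.13945652 0.062     ] 0.11385719468824773 angle 1.227053154747844
wing [0.5716501  0.12411034 0.09      ] [0.56547594 0.07045356 0.09      ] worldang 83.43597809687479 0.05401083078388862 jig ang 1.493709600453593
[ 0.56783527  0.09904649 -0.05491913]
clamp end [0.46441038 0.13945652 0.062     ] 0.11103907953287938 angle 1.2532357956393207
wing [0.5716501  0.12411034 0.09      ] [0.56547594 0.07045356 0.09      ] worldang 83.43597809687479 0.05401083078388862 jig ang 1.51115166321386
```

```bash
cat >> h.py <<'E'
J=np.array([.5688,.0978]); YAW=-.0456
def j2w(p): c,s=np.cos(YAW),np.sin(YAW); return J+np.array([c*p[0]-s*p[1],s*p[0]+c*p[1]])
def w2j(p): c,s=np.cos(YAW),np.sin(YAW); d=np.array(p)[:2]-J; return np.array([c*d[0]+s*d[1],-s*d[0]+c*d[1]])
def tool():
    from bench import get_obs
    o=get_obs(); R=cv2.Rodrigues(np.array(o["tcp_rot"]))[0]; return o,np.array(o["tool_pos"]),R
def stat():
    o,p,R=tool()
    print("t",round(o["time"],2),"jig mm",(w2j(p)*1000).round(1),"tip z",round((p[2]-.073)*1000,1),"x-axis jigdeg",round(np.degrees(np.arctan2(R[1,0],R[0,0])-YAW),1),"ydown",R[:,1].round(3),"F",np.round(o["wrist_force"],1),"q6",round(o["qpos"][5],2),"w",round(o["grip_width"],3))
    return o,p,R
def go(jx,jy,tipz):
    o,p,R=stat(); t=np.r_[j2w(np.array([jx,jy])/1000),tipz/1000+.073]
    print("tool shift mm",(R.T@(t-p)*1000).round(1),"norm units",(R.T@(t-p)/.5).round(4))
E
python3 - <<'E'
from h import *
o,p,R=tool();print(R.round(3))
go(-78,-18,120)
from bench import *
S=get_image("side")
for t in ["glue","offcut"]:
    for q in place_of(S,t)[:1]: print(t,atz(S,q["position"],0))
E
```

```text
[[ 0.967  0.     0.254]
 [-0.254  0.     0.967]
 [-0.    -1.     0.   ]]
t 2.3 jig mm [-438.   463.1] tip z 230.9 x-axis jigdeg -12.1 ydown [ 0.  0. -1.] F [-0.7 -0.4  0.4] q6 1.35 w 0.086
tool shift mm [ 452.8  110.9 -394.9] norm units [ 0.9057  0.2218 -0.7898]
glue [ 0.473878   -0.10076211  0.        ]
offcut [ 0.60401388 -0.12262133  0.        ]
```

```bash
python3 -m inch '0.045 0 -0.039 0 1;0.045 0 -0.039 0 1;0.045 0 -0.039 0 1;0.045 0 -0.039 0 1;0.045 0 -0.039 0 1;0.045 0 -0.039 0 1;0.045 0 -0.039 0 1;0.045 0 -0.039 0 1;0.045 0 -0.039 0 1;0.045 0 -0.039 0 1;0.045 0 -0.039 0 1;0.045 0 -0.039 0 1;0.045 0 -0.039 0 1;0.045 0 -0.039 0 1;0.045 0 -0.039 0 1;0.045 0 -0.039 0 1;0.045 0 -0.039 0 1;0.045 0 -0.039 0 1;0.045 0 -0.039 0 1;0.045 0 -0.039 0 1' 60
python3 - <<'E'
from h import *
go(-78,-18,120)
E
```

```text
time: 4.12
tool_pos: [0.4892, 0.0874, 0.304]
tcp_rot: [-1.561, 0.201, -0.202]
wrist_force: [1.1, 1.1, -0.2]
grip_width: -0.0001
t 4.12 jig mm [-79. -14.] tip z 231.0 x-axis jigdeg -12.1 ydown [ 0.  0. -1.] F [ 1.1  1.1 -0.2] q6 0.17 w -0.0
tool shift mm [  1.8 111.   -3.7] norm units [ 0.0036  0.2221 -0.0075]
```

```bash
python3 -m inch '0 0.008 0 -0.052 1;0 0.008 0 -0.052 1;0 0.008 0 -0.052 1;0 0.008 0 -0.052 1;0 0.008 0 -0.052 1;0 0.008 0 -0.052 1;0 0.008 0 -0.052 1;0 0.008 0 -0.052 1;0 0.008 0 -0.052 1;0 0.008 0 -0.052 1;0 0.008 0 -0.052 1;0 0.008 0 -0.052 1;0 0.008 0 -0.052 1;0 0.008 0 -0.052 1;0 0 0 0 1'
python3 - <<'E'
from h import *
from bench import *
go(-78,-18,52)
for n in ["side","wrist","top"]:
    p=get_image(n); im=p["pixels"]
    if n=="side": im=cv2.resize(im[100:300,150:370],None,fx=2.7,fy=2.7,interpolation=cv2.INTER_CUBIC)
    if n=="top": im=cv2.resize(im[130:290,160:320],None,fx=3.5,fy=3.5,interpolation=cv2.INTER_CUBIC)
    cv2.imwrite(f"pics/a_{n}.png",im)
    if n=="wrist": print(p["tool_from_camera"],p["mtx"])
E
```

```text
time: 5.37
tool_pos: [0.4883, 0.0889, 0.2472]
tcp_rot: [-1.36, -0.934, 0.935]
wrist_force: [0.4, 0.1, 1.0]
grip_width: 0.0003
t 5.37 jig mm [-80.  -12.6] tip z 174.2 x-axis jigdeg 71.6 ydown [-0.001  0.    -1.   ] F [0.4 0.1 1. ] q6 -1.29 w 0.0
tool shift mm [ -4.5 122.2  -3.8] norm units [-0.009   0.2443 -0.0075]
[[-1.21123023e-03  9.54720402e-01  2.97502078e-01 -7.49879166e-02]
 [ 1.26165255e-03 -2.97500600e-01  9.54720797e-01 -6.94946556e-02]
 [ 9.99998471e-01  1.53173094e-03 -8.44183715e-04  4.48303324e-04]
 [ 0.00000000e+00  0.00000000e+00  0.00000000e+00  1.00000000e+00]] [[289.22597031   0.         251.459372  ]
 [  0.         289.22597031 191.9581213 ]
 [  0.           0.           1.        ]]
```

View pics/a_side.png

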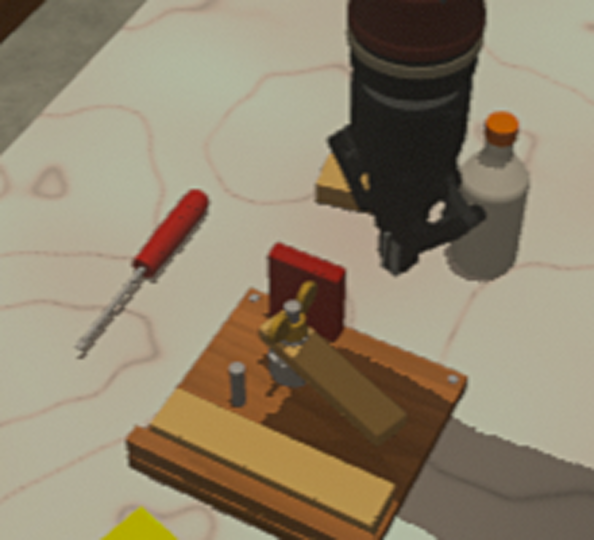

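View pics/a_wrist.png

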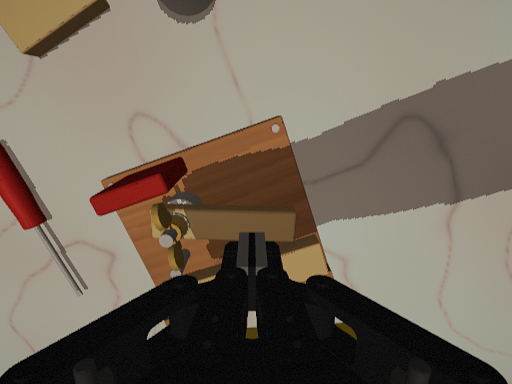

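```bash
python3 - <<'E'
from h import *
from bench import *
o,p,R=tool()
S=get_image("side")
for nm,uv in [("L top",(345,130)),("L low",(375,208)),("Lmid",(335,140)),("R elbow",(484,215)),("R low",(445,245)),("tip",(395,273)),("tip2",(412,262)),("tip3",(378,262))]:
    uv=np.array(uv)/2.7+[150,100]
    c,d=ray(S,uv); c=R.T@(c-p); d=R.T@d
    print(nm,((c-d*c[0]/d[0])*1000).round(1))
print(proj(S,[p+R@np.array(v)/1000 for v in [(0,73,0),(0,54,0),(0,0,0)]])*2.7-np.array([150,100])*2.7)
E
```

```text
L top [  0.  -16.6 -55.1]
L low [  0.   35.6 -23.2]
Lmid [  0.   -0.9 -64.7]
R elbow [  0.  -28.4  70.2]
R low [ 0.  21.6 42.2]
tip [ 0.  85.  -0.1]
tip2 [ 0.  60.9 14.9]
tip3 [  0.   87.3 -17.3]
[[395.95938368 261.88745875]
 [397.31151788 243.76907333]
 [401.39303089 189.07744139]]
```

```bash
python3 - <<'E'
from h import *
go(-93,-9.2,54)
E
```

```text
t 5.57 jig mm [-79.6 -12.6] tip z 175.2 x-axis jigdeg 71.1 ydown [ 0.  0. -1.] F [ 0.5  0.5 -1.1] q6 -1.28 w 0.0
tool shift mm [ -1.1 121.2  13.8] norm units [-0.0022  0.2425  0.0276]
```

```bash
python3 -m inch '0 0.024 0.0028 0 1;0 0.024 0.0028 0 1;0 0.024 0.0028 0 1;0 0.024 0.0028 0 1;0 0.024 0.0028 0 1;0 0.024 0.0028 0 1;0 0.024 0.0028 0 1;0 0.024 0.0028 0 1;0 0.024 0.0028 0 1;0 0.026 0.0028 0 1;0 0 0 0 1'
python3 - <<'E'
from h import *
from bench import *
go(-93,-9.2,54)
p=get_image("side"); im=cv2.resize(p["pixels"][130:290,170:350],None,fx=3.3,fy=3.3,interpolation=cv2.INTER_CUBIC)
cv2.imwrite("pics/b_side.png",im)
E
```

```text
time: 6.48
tool_pos: [0.4739, 0.0941, 0.1238]
tcp_rot: [-1.36, -0.929, 0.933]
wrist_force: [-0.3, -0.3, -1.2]
grip_width: -0.0001
t 6.48 jig mm [-94.6  -8. ] tip z 50.8 x-axis jigdeg 71.3 ydown [-0.004  0.    -1.   ] F [-0.3 -0.3 -1.2] q6 -1.27 w -0.0
tool shift mm [-0.6 -3.2 -1.9] norm units [-0.0013 -0.0064 -0.0039]
```

View pics/b_side.png

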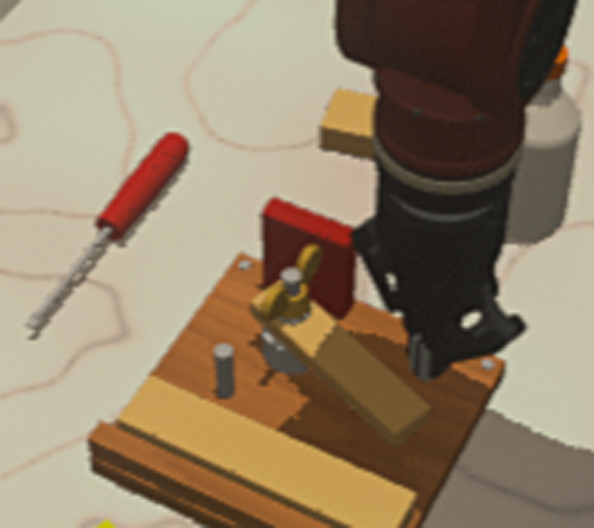

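```bash
python3 -m inch '0.01 -0.004 0 0 1;0.01 0 0 0 1;0.0172 0 0.0046 0.05 1;0.0172 0 0.0046 0.05 1;0.0172 0 0.0046 0.05 1;0.0172 0 0.0046 0.05 1;0 0 0 0 1;0 0 0 0 1'
python3 - <<'E'
from h import *
from bench import *
stat()
p=get_image("top"); im=cv2.resize(p["pixels"][150:270,180:300],None,fx=4.5,fy=4.5,interpolation=cv2.INTER_CUBIC)
cv2.imwrite("pics/c_top.png",im)
p=get_image("side"); im=cv2.resize(p["pixels"][130:290,170:350],None,fx=3.3,fy=3.3,interpolation=cv2.INTER_CUBIC)
cv2.imwrite("pics/c_side.png",im)
E
```

```text
time: 7.2
tool_pos: [0.4888, 0.1379, 0.1296]
tcp_rot: [-1.478, -0.629, 0.627]
wrist_force: [0.4, -0.3, 0.7]
grip_width: -0.0004
t 7.2 jig mm [-81.8  36.4] tip z 56.6 x-axis jigdeg 48.6 ydown [ 0.001  0.    -1.   ] F [ 0.4 -0.3  0.7] q6 -0.79 w -0.0
```

View pics/c_side.png

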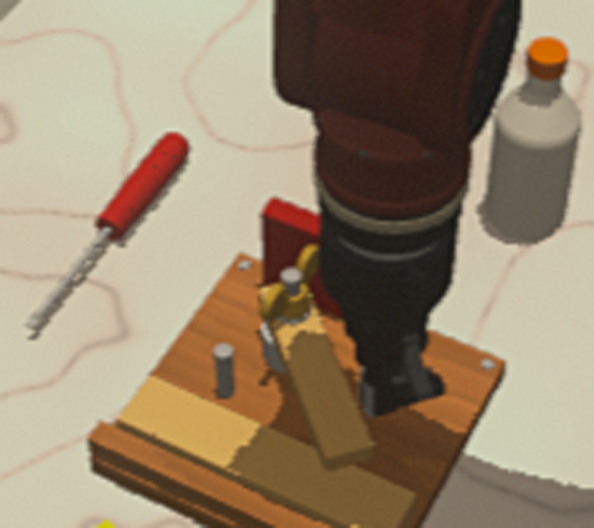

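```bash
python3 -m inch '0.0172 0.004 0.0046 0.05 1;0.0172 0.002 0.0046 0.05 1;0.0172 0 0.0046 0.05 1;0.0172 0 0.0046 0.05 1;0.0172 0 0.0046 0.05 1;0.0172 0 0.0046 0.05 1;0.0172 0 0.0046 0.05 1;0.0086 0 0.0024 0.025 1;0 0 0 0 1;0 0 0 0 1'
python3 - <<'E'
from h import *
from bench import *
stat()
p=get_image("side"); im=cv2.resize(p["pixels"][130:290,170:350],None,fx=3.3,fy=3.3,interpolation=cv2.INTER_CUBIC)
cv2.imwrite("pics/d_side.png",im)
E
```

```text
time: 8.13
tool_pos: [0.5367, 0.1808, 0.1259]
tcp_rot: [-1.57, -0.041, 0.041]
wrist_force: [0.1, -0.3, 0.3]
grip_width: -0.0001
t 8.13 jig mm [-35.9  81.5] tip z 52.9 x-axis jigdeg 5.6 ydown [-0. -0. -1.] F [ 0.1 -0.3  0.3] q6 0.04 w -0.0
```

View pics/d_side.png

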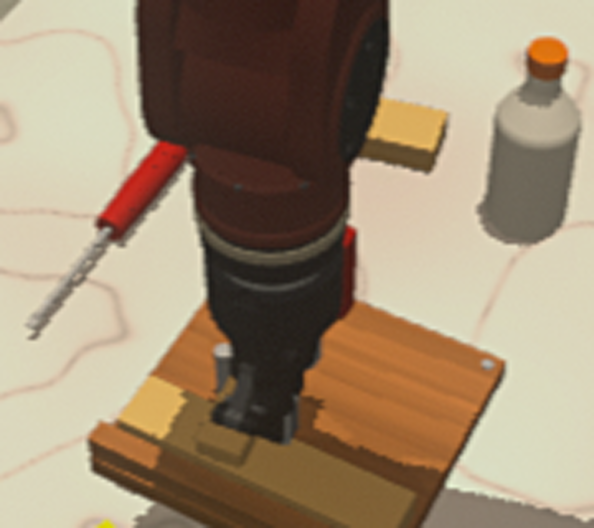

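```bash
python3 -m inch '0.006 0 0.001 0.025 1;0.006 0 0.001 0.02 1;0.004 0 0 0 1;0 0 0 0 1;0 0 0 0 1'; python3 -c "
from h import *
stat()"
```

```text
time: 8.6
tool_pos: [0.5446, 0.182, 0.126]
tcp_rot: [-1.571, 0.03, -0.031]
wrist_force: [-0.3, 0.7, 0.1]
grip_width: -0.0003
t 8.6 jig mm [-28.  83.] tip z 53.0 x-axis jigdeg 0.4 ydown [ 0. -0. -1.] F [-0.3  0.7  0.1] q6 0.13 w -0.0
```

```bash
python3 -m inch '0.003 0 0 0 1;0.003 0 0 0 1;0 0 0 0 1;0 0 0 0 1'; python3 -c "
from h import *
stat()"
```

```text
time: 8.93
tool_pos: [0.5457, 0.1822, 0.1257]
tcp_rot: [-1.571, 0.034, -0.027]
wrist_force: [-11.8, 0.3, 7.5]
grip_width: 0.0001
t 8.93 jig mm [-26.9  83.2] tip z 52.7 x-axis jigdeg 0.4 ydown [-0.004 -0.    -1.   ] F [-11.8   0.3   7.5] q6 0.13 w 0.0
```

```bash
python3 -m inch '-0.02 0 0 0 1;-0.02 0 0 0 1;-0.03 -0.02 0 0 1;-0.03 -0.04 0 0 1;-0.03 -0.04 0 0 1;-0.04 -0.04 0 0 1;-0.04 0 0 0 1;0 0 0 0 1;0 0 0 0 1'; python3 - <<'E'
from h import *
from bench import *
stat()
p=get_image("top"); im=cv2.resize(p["pixels"][150:270,180:300],None,fx=5,fy=5,interpolation=cv2.INTER_CUBIC)
cv2.imwrite("pics/e_top.png",im)
for t in ["clamp_mid","nut_mid","peg_top"]: print([(q["position"],q["score"]) for q in place_of(p,t)[:2]])
p=get_image("side"); im=cv2.resize(p["pixels"][130:290,170:350],None,fx=3.3,fy=3.3,interpolation=cv2.INTER_CUBIC)
cv2.imwrite("pics/e_side.png",im)
p=get_image("wrist");cv2.imwrite("pics/e_wrist.png",p["pixels"])
E
```

```text
time: 9.68
tool_pos: [0.4428, 0.1864, 0.1963]
tcp_rot: [-1.57, 0.03, -0.032]
wrist_force: [-0.6, -0.3, -0.7]
grip_width: 0.0001
t 9.68 jig mm [-129.9   82.8] tip z 123.3 x-axis jigdeg 0.3 ydown [ 0.002  0.    -1.   ] F [-0.6 -0.3 -0.7] q6 0.17 w 0.0
[([210.2, 198.7], 0.76)]
[([232.7, 204.8], 0.52), ([211.6, 200.4], 0.17)]
[([215.2, 197.3], 0.81)]
```

View pics/e_top.png

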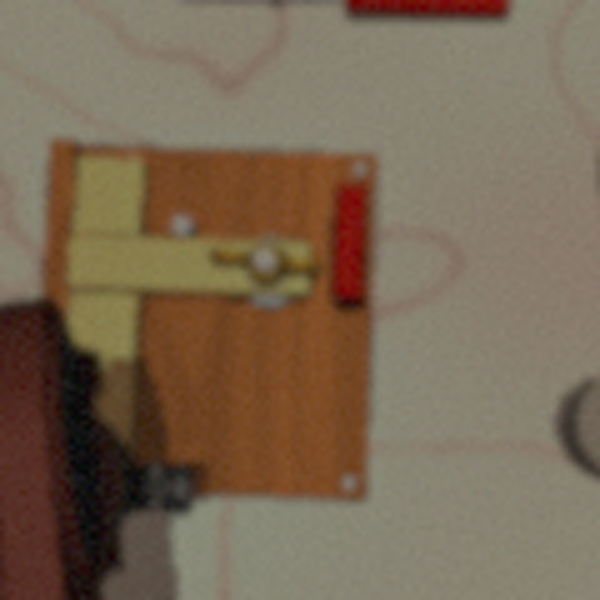

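View pics/e_side.png

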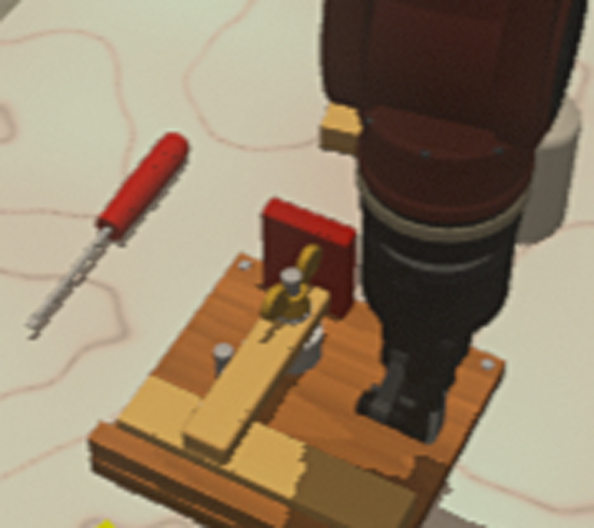

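View pics/e_wrist.png

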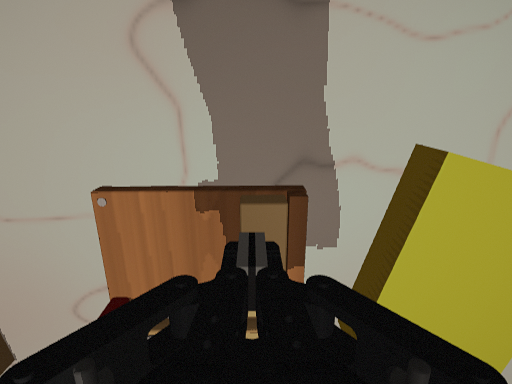

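```bash
python3 - <<'E'
from h import *
go(-26,33,82)
E
```

```text
t 9.98 jig mm [-129.6   82.6] tip z 122.4 x-axis jigdeg 0.3 ydown [-0.001 -0.    -1.   ] F [ 0.3 -0.6 -0.4] q6 0.17 w 0.0
tool shift mm [103.4  40.3 -50.1] norm units [ 0.2069  0.0807 -0.1001]
```

```bash
python3 -m inch '0.0207 0 -0.01 0 1;0.0207 0 -0.01 0 1;0.0207 0 -0.01 0 1;0.0207 0 -0.01 0 1;0.0207 0 -0.01 0 1;0.0207 0 -0.01 0 1;0.0207 0 -0.01 0 1;0.0207 0 -0.01 0 1;0.0207 0 -0.01 0 1;0.0207 0 -0.01 0 1;0 0.02 0 0 1;0 0.02 0 0 1;0 0.02 0 0 1;0 0.02 0 0.036 1;0 0 0 0 1;0 0 0 0 1'; python3 - <<'E'
from h import *
from bench import *
go(-26,33,82)
p=get_image("side"); im=cv2.resize(p["pixels"][160:260,210:330],None,fx=5,fy=5,interpolation=cv2.INTER_CUBIC)
cv2.imwrite("pics/f_side.png",im)
p=get_image("wrist");cv2.imwrite("pics/f_wrist.png",p["pixels"])
E
```

```text
time: 11.32
tool_pos: [0.543, 0.1325, 0.1546]
tcp_rot: [-1.569, 0.089, -0.085]
wrist_force: [-0.5, -0.2, -0.3]
grip_width: 0.0001
t 11.32 jig mm [-27.3  33.5] tip z 81.6 x-axis jigdeg -3.7 ydown [-0.002  0.    -1.   ] F [-0.5 -0.2 -0.3] q6 0.12 w 0.0
tool shift mm [ 1.4 -0.4 -0.4] norm units [ 0.0028 -0.0008 -0.0008]
```

View pics/f_side.png

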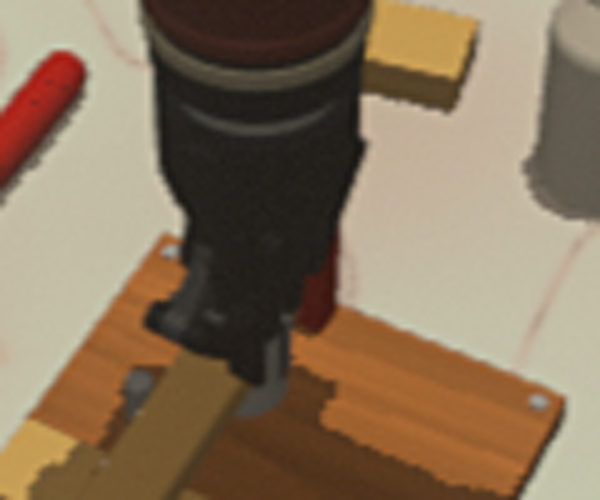

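View pics/f_wrist.png

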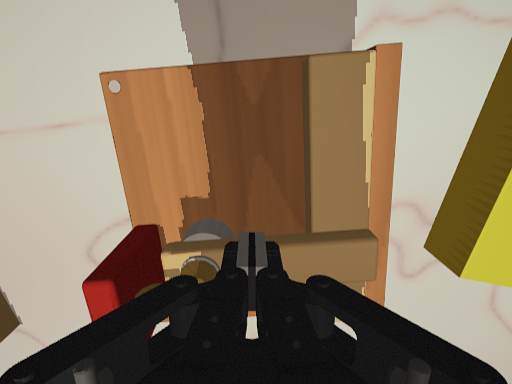

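```bash
python3 -m inch '0.014 0 0 0 1;0.014 0 0 0 1;0.0065 0 0.0025 0.05 1;0.0065 0 0.0025 0.05 1;0.0065 0 0.0025 0.05 1;0.0065 0 0.0025 0.05 1;0.0065 0 0.0025 0.05 1;0.0065 0 0.0025 0.05 1;0.0065 0 0.0025 0.05 1;0.0065 0 0.0025 0.05 1;0 0 0 0 1;0 0 0 0 1'; python3 - <<'E'
from h import *
from bench import *
o,p,R=stat()
X=R[:2,:][:,[0,2]]; d=p[:2]-J; print("rel",(X.T@d*1000).round(1))
p=get_image("side"); im=cv2.resize(p["pixels"][160:260,210:330],None,fx=5,fy=5,interpolation=cv2.INTER_CUBIC)
cv2.imwrite("pics/g_side.png",im)
p=get_image("wrist");cv2.imwrite("pics/g_wrist.png",p["pixels"])
E
```

```text
time: 12.42
tool_pos: [0.5857, 0.1279, 0.1561]
tcp_rot: [-1.451, 0.71, -0.71]
wrist_force: [-0.6, -0.4, 0.2]
grip_width: -0.0003
t 12.42 jig mm [15.5 30.8] tip z 83.1 x-axis jigdeg -49.5 ydown [ 0.001  0.    -1.   ] F [-0.6 -0.4  0.2] q6 0.91 w -0.0
rel [-13.4  31.8]
```

View pics/g_side.png

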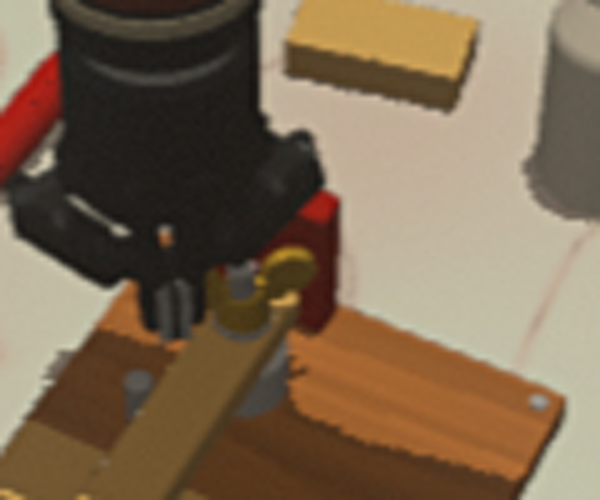

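View pics/g_wrist.png

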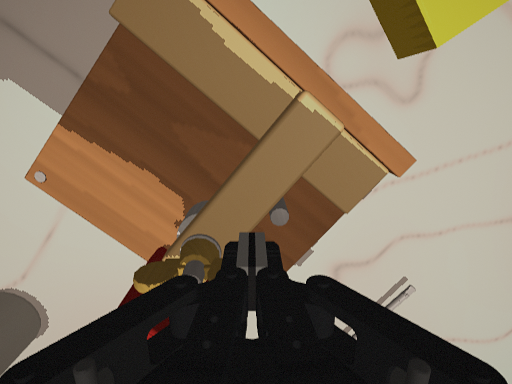

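```bash
python3 -m inch '0.0065 0 0.0025 0.05 1;0.0065 0 0.0025 0.05 1;0.0065 0 0.0025 0.05 1;0.0065 0 0.0025 0.05 1;0.0065 0 0.0025 0.05 1;0.0065 0 0.0025 0.05 1;0.0065 0 0.0025 0.05 1;0.0065 0 0.0025 0.05 1;0.0065 0 0.0025 0.05 1;0.0065 0 0.0025 0.05 1;0 0 0 0 1'; python3 - <<'E'
from h import *
from bench import *
o,p,R=stat()
X=R[:2,:][:,[0,2]]; d=p[:2]-J; print("rel",(X.T@d*1000).round(1))
E
python3 -m inch '-0.016 0 0 0 1;-0.006 -0.02 0 0 1;0 -0.03 0 0 1;0 -0.03 0 0 1;0 -0.01 0 0 1;0 0 0 0 1'
python3 - <<'E'
from h import *
from bench import *
stat()
p=get_image("side"); im=cv2.resize(p["pixels"][160:260,210:330],None,fx=5,fy=5,interpolation=cv2.INTER_CUBIC)
cv2.imwrite("pics/h_side.png",im)
p=get_image("wrist");cv2.imwrite("pics/h_wrist.png",p["pixels"])
E
```

```text
time: 13.43
tool_pos: [0.6034, 0.0996, 0.1561]
tcp_rot: [-1.026, 1.458, -1.459]
wrist_force: [0.9, 0.7, -0.4]
grip_width: -0.0002
t 13.43 jig mm [34.4  3.4] tip z 83.1 x-axis jigdeg -107.1 ydown [ 0. -0. -1.] F [ 0.9  0.7 -0.4] q6 1.87 w -0.0
rel [-13.4  31.9]
time: 13.93
tool_pos: [0.6079, 0.1109, 0.2032]
tcp_rot: [-1.026, 1.452, -1.456]
wrist_force: [-0.1, -0.7, -1.0]
grip_width: -0.0
t 13.93 jig mm [38.4 14.9] tip z 130.2 x-axis jigdeg -106.8 ydown [ 0.003  0.    -1.   ] F [-0.1 -0.7 -1. ] q6 1.88 w -0.0
```

View pics/h_side.png

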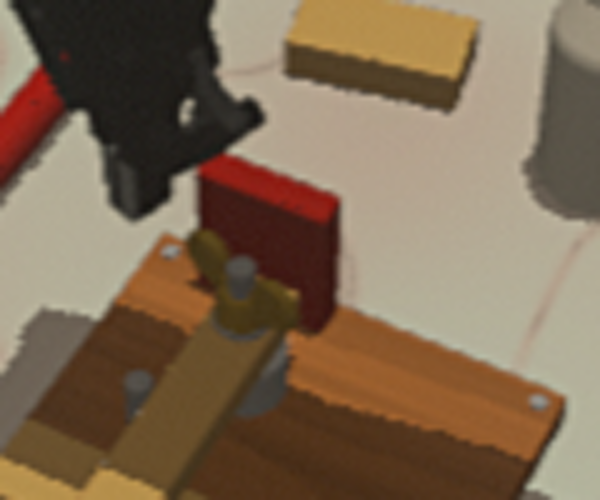

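View pics/h_wrist.png

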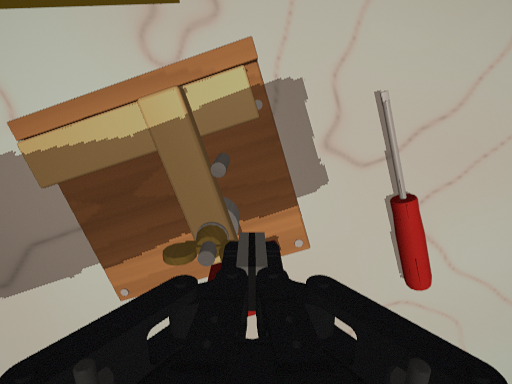

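```bash
python3 -c "
from h import *
go(-38,-15.5,130)"
```

```text
t 14.03 jig mm [37.5 14.6] tip z 127.7 x-axis jigdeg -106.9 ydown [ 0.  0. -1.] F [-0.   0.2  0. ] q6 1.88 w -0.0
tool shift mm [ 50.8  -2.3 -63.4] norm units [ 0.1015 -0.0046 -0.1269]
```

```bash
python3 -m inch '0.0203 0 -0.0254 0 1;0.0203 0 -0.0254 0 1;0.0203 0 -0.0254 0 1;0.0203 0 -0.0254 0 1;0.0203 0 -0.0254 0 1;0 0 0 -0.06 1;0 0 0 -0.06 1;0 0 0 -0.06 1;0 0 0 -0.06 1;0 0 0 -0.06 1;0 0 0 -0.06 1;0 0 0 -0.06 1;0 0 0 -0.06 1;0 0 0 -0.06 1;0 0 0 -0.06 1;0 0 0 -0.06 1;0 0 0 -0.06 1;0 0 0 -0.06 1'
python3 -m inch '0 0 0 -0.06 1;0 0 0 -0.06 1;0 0 0 -0.06 1;0 0 0 -0.06 1;0 0 0 -0.06 1;0 0 0 -0.06 1;0 0 0 -0.06 1;0 0 0 -0.06 1;0 0 0 -0.06 1;0 0 0 -0.06 1;0 0 0 -0.06 1;0 0 0 -0.06 1;0 0 0 -0.06 1;0 0 0 0 1'
python3 -c "
from h import *
go(-38,-15.5,83)"
```

```text
time: 15.53
tool_pos: [0.5295, 0.084, 0.1997]
tcp_rot: [-1.554, 0.273, -0.27]
wrist_force: [-0.8, -0.0, 0.5]
grip_width: 0.0002
time: 16.7
tool_pos: [0.5295, 0.084, 0.1998]
tcp_rot: [-1.356, -0.941, 0.943]
wrist_force: [0.5, -0.0, -1.3]
grip_width: 0.0002
t 16.7 jig mm [-38.6 -15.6] tip z 126.8 x-axis jigdeg 72.1 ydown [-0.002  0.    -1.   ] F [ 0.5 -0.  -1.3] q6 -1.3 w 0.0
tool shift mm [ 0.3 43.8 -0.6] norm units [ 0.0006  0.0875 -0.0012]
```

Descend; then contact and stroke.

```bash
python3 -m inch '0 0.022 0 0 1;0 0.022 0 0 1;0 0.022 0 0 1;0 0.022 0 0 1;0 0 0 0 1;0 0 0 0 1'
python3 - <<'E'
from h import *
from bench import *
stat()
p=get_image("side"); im=cv2.resize(p["pixels"][160:260,210:330],None,fx=5,fy=5,interpolation=cv2.INTER_CUBIC)
cv2.imwrite("pics/i_side.png",im)
p=get_image("wrist");cv2.imwrite("pics/i_wrist.png",p["pixels"])
E
```

```text
time: 17.2
tool_pos: [0.5293, 0.0839, 0.1556]
tcp_rot: [-1.358, -0.935, 0.938]
wrist_force: [-0.7, -0.9, 0.0]
grip_width: -0.0002
t 17.2 jig mm [-38.8 -15.6] tip z 82.6 x-axis jigdeg 71.7 ydown [-0.002  0.    -1.   ] F [-0.7 -0.9  0. ] q6 -1.29 w -0.0
```

View pics/i_side.png

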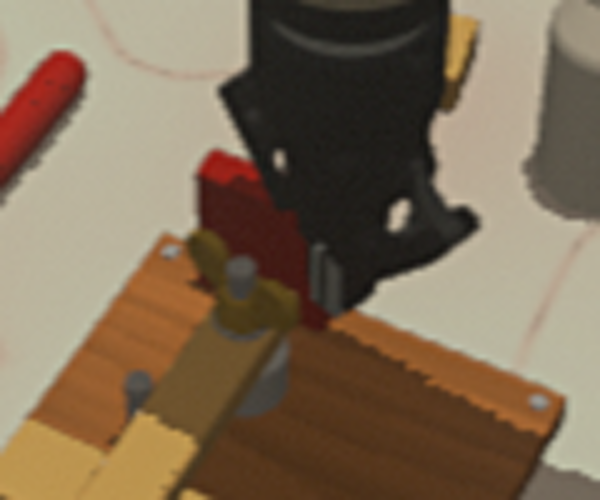

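View pics/i_wrist.png

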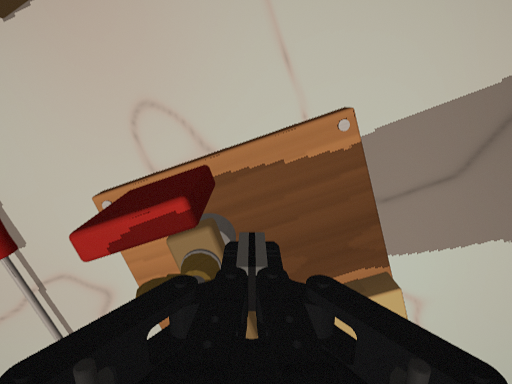

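```bash
python3 -m inch '0.012 0 0 0 1;0.012 0 0 0 1;0.0065 0 0.0025 0.05 1;0.0065 0 0.0025 0.05 1;0.0065 0 0.0025 0.05 1;0.0065 0 0.0025 0.05 1;0.0065 0 0.0025 0.05 1;0.0065 0 0.0025 0.05 1;0.0065 0 0.0025 0.05 1;0.0065 0 0.0025 0.05 1;0.0065 0 0.0025 0.05 1;0.0065 0 0.0025 0.05 1;0 0 0 0 1'
python3 - <<'E'
from h import *
o,p,R=stat()
X=R[:2,:][:,[0,2]]; d=p[:2]-J; print("rel",(X.T@d*1000).round(1))
E
python3 -m inch '0.0065 0 0.0025 0.05 1;0.0065 0 0.0025 0.05 1;0.0065 0 0.0025 0.05 1;0.0065 0 0.0025 0.05 1;0.0065 0 0.0025 0.05 1;0.0065 0 0.0025 0.05 1;0.0065 0 0.0025 0.05 1;0.0065 0 0.0025 0.05 1;0.0065 0 0.0025 0.05 1;0.0065 0 0.0025 0.05 1;0 0 0 0 1'
python3 - <<'E'
from h import *
o,p,R=stat()
X=R[:2,:][:,[0,2]]; d=p[:2]-J; print("rel",(X.T@d*1000).round(1))
E
```

```text
time: 18.38
tool_pos: [0.5493, 0.126, 0.1573]
tcp_rot: [-1.565, -0.16, 0.159]
wrist_force: [-0.5, -1.2, 0.9]
grip_width: -0.0003
t 18.38 jig mm [-20.7  27.3] tip z 84.3 x-axis jigdeg 14.3 ydown [ 0.001  0.    -1.   ] F [-0.5 -1.2  0.9] q6 -0.21 w -0.0
rel [-13.4  31.6]
time: 19.3
tool_pos: [0.5824, 0.1296, 0.1571]
tcp_rot: [-1.48, 0.62, -0.621]
wrist_force: [0.3, 0.3, 0.0]
grip_width: 0.0003
t 19.3 jig mm [12.1 32.4] tip z 84.1 x-axis jigdeg -42.9 ydown [ 0.001  0.    -1.   ] F [0.3 0.3 0. ] q6 0.79 w 0.0
rel [-13.2  32. ]
```

```bash
python3 -m inch '0.0065 0 0.0025 0.05 1;0.0065 0 0.0025 0.05 1;0.0065 0 0.0025 0.05 1;0.0065 0 0.0025 0.05 1;0.0065 0 0.0025 0.05 1;0.0065 0 0.0025 0.05 1;0.0065 0 0.0025 0.05 1;0.0065 0 0.0025 0.05 1;0.0065 0 0.0025 0.05 1;0.0065 0 0.0025 0.05 1;0.0065 0 0.0025 0.05 1;0.0065 0 0.0025 0.05 1;0 0 0 0 1'
python3 - <<'E'
from h import *
o,p,R=stat()
X=R[:2,:][:,[0,2]]; d=p[:2]-J; print("rel",(X.T@d*1000).round(1))
E
python3 -m inch '-0.016 0 0 0 1;-0.006 -0.02 0 0 1;0 -0.03 0 0 1;0 -0.03 0 0 1;0 -0.01 0 0 1;0 0 0 0 1'
python3 - <<'E'
from h import *
from bench import *
go(-38,-15.5,130)
p=get_image("side"); im=cv2.resize(p["pixels"][160:260,210:330],None,fx=5,fy=5,interpolation=cv2.INTER_CUBIC)
cv2.imwrite("pics/k_side.png",im)
E
```

```text
time: 20.38
tool_pos: [0.6041, 0.0966, 0.1571]
tcp_rot: [-0.979, 1.512, -1.513]
wrist_force: [0.7, 0.1, -0.5]
grip_width: 0.0001
t 20.38 jig mm [35.3  0.4] tip z 84.1 x-axis jigdeg -111.5 ydown [ 0.  0. -1.] F [ 0.7  0.1 -0.5] q6 1.94 w 0.0
rel [-13.3  32.7]
time: 20.88
tool_pos: [0.6094, 0.1073, 0.2042]
tcp_rot: [-0.978, 1.508, -1.512]
wrist_force: [0.5, 0.4, 0.4]
grip_width: 0.0
t 20.88 jig mm [40.2 11.4] tip z 131.2 x-axis jigdeg -111.4 ydown [ 0.003  0.    -1.   ] F [0.5 0.4 0.4] q6 1.95 w 0.0
tool shift mm [ 53.5   0.9 -63. ] norm units [ 0.1071  0.0018 -0.1259]
```

View pics/k_side.png

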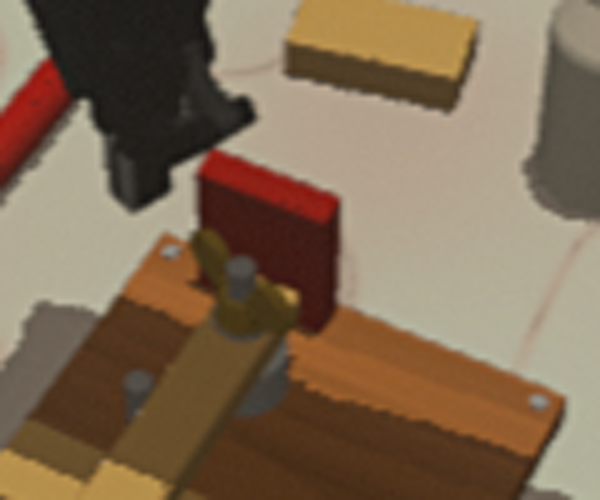

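```bash
python3 -m inch '0.0212 0 -0.0252 0 1;0.0212 0 -0.0252 0 1;0.0212 0 -0.0252 0 1;0.0212 0 -0.0252 0 1;0.0212 0 -0.0252 0 1;0 0 0 -0.06 1;0 0 0 -0.06 1;0 0 0 -0.06 1;0 0 0 -0.06 1;0 0 0 -0.06 1;0 0 0 -0.06 1;0 0 0 -0.06 1;0 0 0 -0.06 1;0 0 0 -0.06 1;0 0 0 -0.06 1;0 0 0 -0.06 1;0 0 0 -0.06 1;0 0 0 -0.06 1'
python3 -m inch '0 0 0 -0.06 1;0 0 0 -0.06 1;0 0 0 -0.06 1;0 0 0 -0.06 1;0 0 0 -0.06 1;0 0 0 -0.06 1;0 0 0 -0.06 1;0 0 0 -0.06 1;0 0 0 -0.06 1;0 0 0 -0.06 1;0 0 0 -0.06 1;0 0 0 -0.06 1;0 0 0 -0.06 1;0 0 0 -0.03 1;0 0 0 0 1'
python3 -c "
from h import *
go(-38,-15.5,82)"
```

```text
time: 22.43
tool_pos: [0.5288, 0.0844, 0.2008]
tcp_rot: [-1.545, 0.335, -0.332]
wrist_force: [-0.5, 0.5, 0.3]
grip_width: 0.0002
time: 23.68
tool_pos: [0.5288, 0.0844, 0.2008]
tcp_rot: [-1.364, -0.924, 0.926]
wrist_force: [0.6, -0.1, -0.4]
grip_width: -0.0001
t 23.68 jig mm [-39.3 -15.2] tip z 127.8 x-axis jigdeg 70.9 ydown [-0.001  0.    -1.   ] F [ 0.6 -0.1 -0.4] q6 -1.28 w -0.0
tool shift mm [ 0.2 45.8 -1.4] norm units [ 0.0003  0.0916 -0.0029]
```

```bash
python3 -m inch '0 0.023 0 0 1;0 0.023 0 0 1;0 0.023 0 0 1;0 0.023 -0.002 0 1;0 0 0 0 1;0 0 0 0 1;0.012 0 0 0 1;0.012 0 0 0 1;0.0065 0 0.0025 0.05 1;0.0065 0 0.0025 0.05 1;0.0065 0 0.0025 0.05 1;0.0065 0 0.0025 0.05 1;0.0065 0 0.0025 0.05 1;0.0065 0 0.0025 0.05 1;0.0065 0 0.0025 0.05 1;0.0065 0 0.0025 0.05 1;0 0 0 0 1'
python3 - <<'E'
from h import *
o,p,R=stat()
X=R[:2,:][:,[0,2]]; d=p[:2]-J; print("rel",(X.T@d*1000).round(1))
E
python3 -m inch '0.0065 0 0.0025 0.05 1;0.0065 0 0.0025 0.05 1;0 0 0 0 1'
python3 -m inch '0.0033 0 0.0013 0.025 1;0.0033 0 0.0013 0.025 1;0 0 0 0 1'
python3 - <<'E'
from h import *
o,p,R=stat()
X=R[:2,:][:,[0,2]]; d=p[:2]-J; print("rel",(X.T@d*1000).round(1))
E
```

```text
time: 25.1
tool_pos: [0.5451, 0.1212, 0.1566]
tcp_rot: [-1.55, -0.302, 0.3]
wrist_force: [0.8, 0.1, -1.1]
grip_width: 0.0002
t 25.1 jig mm [-24.8  22.3] tip z 83.6 x-axis jigdeg 24.6 ydown [ 0.001  0.    -1.   ] F [ 0.8  0.1 -1.1] q6 -0.4 w 0.0
rel [-13.3  30.6]
time: 25.35
tool_pos: [0.5502, 0.1253, 0.1564]
tcp_rot: [-1.566, -0.147, 0.146]
wrist_force: [-0.3, 0.4, -0.5]
grip_width: -0.0001
time: 25.6
tool_pos: [0.5524, 0.1269, 0.1561]
tcp_rot: [-1.57, -0.07, 0.072]
wrist_force: [-2.4, 0.7, 2.4]
grip_width: 0.0003
t 25.6 jig mm [-17.7  28.3] tip z 83.1 x-axis jigdeg 7.8 ydown [-0.001  0.    -1.   ] F [-2.4  0.7  2.4] q6 -0.1 w 0.0
rel [-13.7  30.4]
```

```bash
python3 -m inch '0.0033 0 0.0008 0.01 1;0.002 0 0 0 1;0 0 0 0 1;0 0 0 0 1'
python3 - <<'E'
from h import *
o,p,R=stat()
X=R[:2,:][:,[0,2]]; d=p[:2]-J; print("rel",(X.T@d*1000).round(1))
E
```

```text
time: 25.93
tool_pos: [0.5535, 0.1273, 0.1557]
tcp_rot: [-1.57, -0.054, 0.06]
wrist_force: [-12.8, -0.1, 7.5]
grip_width: 0.0003
t 25.93 jig mm [-16.7  28.8] tip z 82.7 x-axis jigdeg 6.8 ydown [-0.004 -0.    -1.   ] F [-12.8  -0.1   7.5] q6 -0.08 w 0.0
rel [-13.2  30.6]
```

```bash
python3 -m inch '-0.012 0 0 0 1;-0.02 0 0 0 1;0 -0.03 0 0 1;0 -0.03 0 0 1;0 -0.03 0 0 1;-0.04 0 0 0 1;-0.04 0 0 0 1;-0.05 0 0 0 1;-0.05 0 0 0 1;0 0 0 0 1;0 0 0 0 1;0 0 0 0 1'
python3 - <<'E'
from h import *
from bench import *
stat()
T=get_image("top"); im=cv2.resize(T["pixels"][150:270,180:300],None,fx=5,fy=5,interpolation=cv2.INTER_CUBIC)
cv2.imwrite("pics/z_top.png",im)
p=get_image("side"); im=cv2.resize(p["pixels"][130:290,170:350],None,fx=3.3,fy=3.3,interpolation=cv2.INTER_CUBIC)
cv2.imwrite("pics/z_side.png",im)
for t in ["book","driver","strip","offcut"]: print(t,[atz(p,q["position"],{"strip":.018,"driver":.015}.get(t,0)).round(4) for q in place_of(p,t)[:1]])
E
```

```text
time: 26.93
tool_pos: [0.4503, 0.1202, 0.2014]
tcp_rot: [-1.57, -0.056, 0.053]
wrist_force: [0.0, -1.3, -0.6]
grip_width: 0.0001
t 26.93 jig mm [-119.4   16.9] tip z 128.4 x-axis jigdeg 6.6 ydown [ 0.002  0.    -1.   ] F [ 0.  -1.3 -0.6] q6 -0.09 w 0.0
book [array([0.534 , 0.3794, 0.    ])]
driver [array([0.7272, 0.0709, 0.015 ])]
strip [array([0.5349, 0.1964, 0.018 ])]
offcut [array([ 0.5953, -0.1173, -0.    ])]
```

View pics/z_top.png

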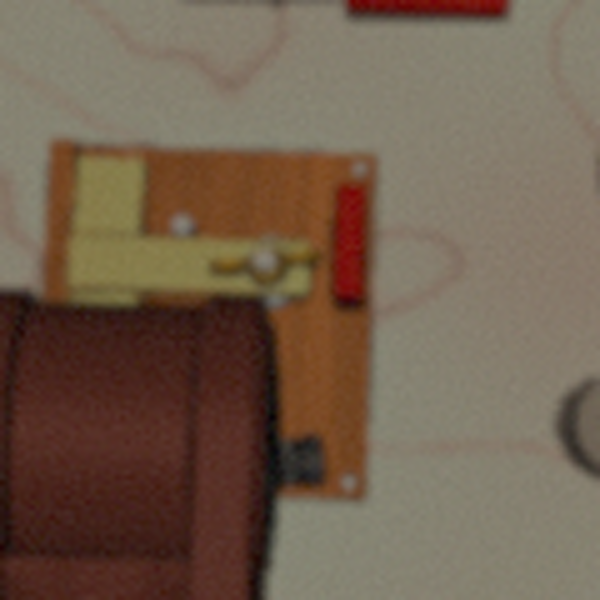

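View pics/z_side.png

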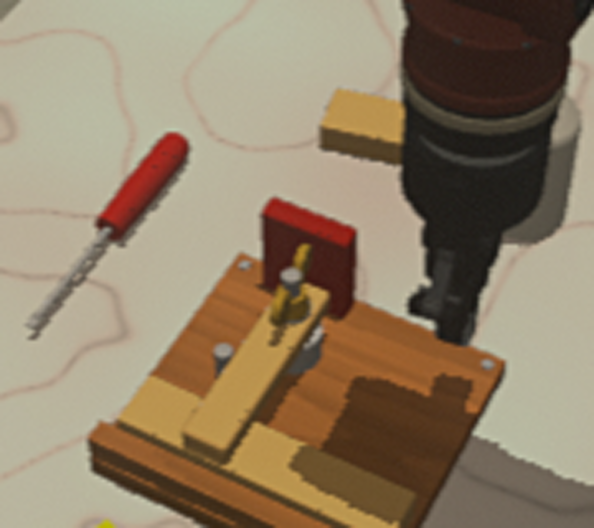

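```bash
python3 -c "
from bench import *
print(job_done())"
```

```text
the job is handed in; nothing more can be done
None
```

I pushed the clamp arm home against its peg and ran the wing nut down to its stop, then handed the job in at about 27 s. No verdict was reported.

- **Clamp arm:** I swung it from about 1.24 rad with the shut fingertips. It stopped against the peg with about 12 N of contact force, where the geometry puts home. The last top and side pictures show it square across the strip.
- **Wing nut:** three clockwise strokes, about 103°, 184° and 63°, added up to about 6.1 rad. It then stopped dead with about 13 N. The wings ended at about 97–98° in the jig's frame, against 98° expected for fully home.
- **Bystanders and strip:**
  - The book, screwdriver and off-cut were all within about 10 mm of their first readings, though the networks' own scatter is of that size.
  - The strip read about 6 mm off the first side view but about 3 mm off the first top view. It looks unmoved against the fence.
  - The glue bottle was not measured at the end. In the last side picture it is partly hidden by the gripper and looks where it was.
- **Robot:** it was clear of everything at hand-in, with the fingertips about 128 mm above the bench and a wrist force near zero.
- **Early disagreement:** the networks' first readings for the peg and the glue bottle differed between cameras. I fitted the jig pose to hand-picked corners in both views instead, and the later contacts agreed with that fit to about 1 mm.

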